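# Finish the carton layer in the dry case and hold its hood ajar

### The job

Finish the pinwheel layer in the dry case: lay the two cover-glass cartons from the bench flat in the empty places along its left and right sides, inside the lip, so that the four run round the gas grille, each butting the next, and let go of them. Then swing the clear hood forward by its handle, without letting it drop shut, and hold it 30 degrees open for the dry-gas purge; it would fall shut by itself, so the program finishes with the gripper still holding it there. Leave the two cartons already laid where they are and do not disturb the other things on the bench.

Things in the scene. Friction and masses are not known exactly. Their poses are not given: they have to be found in the camera images.
- case_floor (a point): Centre of the dry case's level carton floor, 14 mm above the bench, with a flush round gas grille. x points to the hinge at the back of the case, y to its left side, z up. Base 156 x 148 mm, fixed. A lip 3 mm thick, 5 mm high encloses a 117 mm square floor: a carton along each edge, end against the flank of the next, leaves a 51 mm square chimney and 3 mm gaps.
- place_left (a point): Empty place along the left lip: here belongs the centre of a carton's underside, at (-16.5, +40.5, 0) mm from the floor's centre (case axes); its length runs along the case's x. It lies between the front lip and the flank of the back carton. Beside it a finger has room only in the chimney, about 16 mm behind the carton's middle.
- place_right (a point): Empty place along the right lip: here belongs the centre of a carton's underside, at (+16.5, -40.5, 0) mm from the floor's centre; its length runs along the case's x. It lies between the flank of the front carton and the back lip. Beside it a finger has room only in the chimney, about 16 mm in front of the carton's middle.
- place_back (a point): Place of the carton that already lies along the back lip, at (+40.5, +16.5, 0) mm from the floor's centre; length along the case's y.
- place_front (a point): Place of the carton that already lies along the front lip, at (-40.5, -16.5, 0) mm from the floor's centre; length along the case's y.
- carton_1: White carton of cover glasses, dark red stripe: a solid block 30 x 78 x 26 mm (x, y, z), about 90 g. Origin at the centre of its underside, y along its 78 mm length, z up. Starts loose on the bench to the right of the case; either of the two may go in either empty place.
- carton_2: White carton of cover glasses, dark red stripe: a solid block 30 x 78 x 26 mm (x, y, z), about 90 g. Origin at the centre of its underside, y along its 78 mm length, z up. Starts loose on the bench to the right of the case; either of the two may go in either empty place.
- carton_back: White carton of cover glasses, dark red stripe: a solid block 30 x 78 x 26 mm (x, y, z), about 90 g. Origin at the centre of its underside, y along its 78 mm length, z up. Already in its place at the back of the carton floor; it stays there.
- carton_front: White carton of cover glasses, dark red stripe: a solid block 30 x 78 x 26 mm (x, y, z), about 90 g. Origin at the centre of its underside, y along its 78 mm length, z up. Already in its place at the front of the carton floor; it stays there.
- hood (a joint): Opening angle of the clear hood in rad: 0 shut, 1.83 (105 degrees) back on its stop, where it starts; 30 degrees is 0.524. Hood 134 x 134 mm, 38 mm deep, blue rim, about 0.32 kg, swings freely about an axis along the case's y: below about 1.3 rad it falls shut by itself, above that it falls back on its stop.
- hood_hinge (a point): Middle of the hinge axis at the back of the case, 73 mm behind the floor's centre and 19 mm above the bench; does not turn with the hood, axes as the case.
- hood_handle (a point): Middle of the hood's black bar handle (turns with the hood): round bar 11 mm thick, parallel to the hinge, 35 mm off the hood's front wall on two posts 68 mm apart, so fingers can straddle it between the posts. Hood shut: 175 mm to the front of the hinge axis and 17 mm above it. On the stop it is on top, about 0.18 m above the bench, wall below it; at 30 degrees about 0.12 m up.
- bottle_buffer: Small clear bottle with blue cap, 43 mm across, 88 mm high; not part of the job. Origin at the centre of its foot.
- oil_dropper: Small brown dropper bottle with black cap, 22 mm across, 68 mm high; not part of the job. Origin at the centre of its foot.
- beaker: Small clear beaker, 46 mm across, 57 mm high; not part of the job. Origin at the centre of its foot.
- timer: White bench timer, 62 x 66 x 25 mm; not part of the job. Origin at the centre of its underside.
Things that resemble listed ones, but are neither listed nor needed, are in the scene too. Leave any yellow look-alike of the bottle_buffer alone.

How it is judged:
On the way:
1. all four cartons lie flat in their places of the pinwheel, let go and at rest, with the hood still open (above 70 degrees) (((horizontal distance between carton_1 and place_left below 0.009 m and angle between the y axis of each of carton_1, carton_2 and the x axis of case_floor, either way round below 0.12 rad and z of carton_1 in the frame of case_floor between -0.0035 and 0.0035 m and angle between each of carton_1, carton_2's own z axis and vertical below 0.06 rad and horizontal distance between carton_2 and place_right below 0.009 m and z of carton_2 in the frame of case_floor between -0.0035 and 0.0035 m) or (horizontal distance between carton_1 and place_right below 0.009 m and angle between the y axis of each of carton_1, carton_2 and the x axis of case_floor, either way round below 0.12 rad and z of carton_1 in the frame of case_floor between -0.0035 and 0.0035 m and angle between each of carton_1, carton_2's own z axis and vertical below 0.06 rad and horizontal distance between carton_2 and place_left below 0.009 m and z of carton_2 in the frame of case_floor between -0.0035 and 0.0035 m)) and horizontal distance between carton_back and place_back below 0.009 m and angle between the y axis of each of carton_back, carton_front and the y axis of case_floor, either way round below 0.12 rad and z of carton_back in the frame of case_floor between -0.0035 and 0.0035 m and angle between each of carton_back, carton_front's own z axis and vertical below 0.06 rad and horizontal distance between carton_front and place_front below 0.009 m and z of carton_front in the frame of case_floor between -0.0035 and 0.0035 m and linear speed of each of carton_1, carton_2, carton_back, carton_front below 0.02 m/s and contact force between the fingers and carton_1 below 0.1 N and contact force between the fingers and carton_2 below 0.1 N and contact force between the fingers and carton_back below 0.1 N and contact force between the fingers and carton_front below 0.1 N and value of joint hood above 1.22 rad), for 0.2 s.
At the end, for the whole second after the job is handed in: All four cartons lie flat at rest in their places (within 9 mm and 7 degrees, on the carton floor), untouched; the hood stands still 25 to 35 degrees open, carried by the fingers (contact above 0.4 N) and by no loose thing (((horizontal distance between carton_1 and place_left below 0.009 m and angle between the y axis of each of carton_1, carton_2 and the x axis of case_floor, either way round below 0.12 rad and z of carton_1 in the frame of case_floor between -0.0035 and 0.0035 m and angle between each of carton_1, carton_2's own z axis and vertical below 0.06 rad and horizontal distance between carton_2 and place_right below 0.009 m and z of carton_2 in the frame of case_floor between -0.0035 and 0.0035 m) or (horizontal distance between carton_1 and place_right below 0.009 m and angle between the y axis of each of carton_1, carton_2 and the x axis of case_floor, either way round below 0.12 rad and z of carton_1 in the frame of case_floor between -0.0035 and 0.0035 m and angle between each of carton_1, carton_2's own z axis and vertical below 0.06 rad and horizontal distance between carton_2 and place_left below 0.009 m and z of carton_2 in the frame of case_floor between -0.0035 and 0.0035 m)) and horizontal distance between carton_back and place_back below 0.009 m and angle between the y axis of each of carton_back, carton_front and the y axis of case_floor, either way round below 0.12 rad and z of carton_back in the frame of case_floor between -0.0035 and 0.0035 m and angle between each of carton_back, carton_front's own z axis and vertical below 0.06 rad and horizontal distance between carton_front and place_front below 0.009 m and z of carton_front in the frame of case_floor between -0.0035 and 0.0035 m and linear speed of each of carton_1, carton_2, carton_back, carton_front below 0.02 m/s and contact force between the fingers and carton_1 below 0.1 N and contact force between the fingers and carton_2 below 0.1 N and contact force between the fingers and carton_back below 0.1 N and contact force between the fingers and carton_front below 0.1 N and value of joint hood between 0.437 and 0.611 rad and velocity of joint hood between -0.05 and 0.05 rad/s and contact force between the fingers and hood above 0.4 N and contact force between hood and carton_1 below 0.05 N and contact force between hood and carton_2 below 0.05 N and contact force between hood and carton_back below 0.05 N and contact force between hood and carton_front below 0.05 N and contact force between hood and bottle_buffer below 0.05 N and contact force between hood and oil_dropper below 0.05 N and contact force between hood and beaker below 0.05 N and contact force between hood and timer below 0.05 N); the arm keeps its last pose, push and grip.
It fails at once if the bottle, the dropper bottle, the beaker or the timer is moved more than 15 mm (distance of any of bottle_buffer, oil_dropper, beaker, timer from where it was at the start of the episode above 0.015 m).
It fails at once if the hood drops shut or is closed (below 10 degrees) (value of joint hood below 0.175 rad).
It fails at once if a carton already laid is moved out of its place by more than 10 mm (distance of any of carton_back, carton_front from where it was at the start of the episode above 0.01 m).
It also fails if it takes over 72 s, if anything falls off the work surface, if the arm or the gripper's body presses on something with over 40 N, if the wrist force passes 120 N, or if a joint passes its speed limit or range.

### The arm

A 6-joint arm with a two-finger parallel gripper is mounted at the origin on a cart in front of the work surface, level with it; the furniture and walls round the work are solid. World frame = base frame: x ahead of the robot, y to its left, z up, the work surface at z = 0. Lengths are in m, angles in rad, forces in N, time in s.
With the tool pointing down it reaches from about 0.425 to 0.95 m from the base axis. Payload 3.5 kg.
Tool frame: the origin (TCP) lies midway between the tips of the shut fingers; the grasp point (between the pads) lies 19 mm behind it; z points along the fingers, y is the line along which they close (so a half turn about z gives the same grasp; the last joint's range is limited). The gripper opens to 85 mm and grips with 20 to 120 N. Pads are 22 mm wide; open, the fingers measure 114 mm over their backs; the gripper's body (76 mm by 85 mm) begins 54 mm behind the grasp point. The pads swing forward as they close: fully open they stand 13 mm farther back than shut.
Start: joints at [-1.46, 0.286, 1.577, -0, 1.279, -0.15], TCP at [0.174, -0.652, 0.192] pointing down, gripper open.
Joint ranges: [-2.77, 2.77], [-0.9, 2.22], [0.21, 2.48], [-1.53, 4.67], [0.24, 2.81], [-2.84, 2.84]. Speed limits (rad/s): [2.79, 2.79, 3.14, 3.14, 3.14, 3.14].

### API

Orientations are given as a unit quaternion [x, y, z, w].
In Python, from plant import * gives the robot as it stands.
- The arm moves only by the tool move_arm, never from a script. Its argument "moves" is a list of rows, each a list of 3 entries, a list of its own where there are three numbers: the opening, from 0 (shut) to 1 (fully open), then the shift along the tool's x, y, z in m, then the turn, a rotation vector about the tool's x, y, z in rad. A call has exactly 10 rows; each row shifts and turns the commanded pose from where the row before left it, along the tool's axes as they then stand; what a row does not reach is not made up. A row lasts 1/12 s, in which the tool goes at most 41.7 mm and 7.16 degrees, less where a joint would pass 70% of its speed; a pose out of reach is approached as far as the arm can. A call is refused whole if a number of a shift passes 0.0417 or a number of a turn 0.125, either way. A call with a gripper value outside its range is refused whole. The fingers move at their own pace and stop on an object; "grip_force" is the grip in N (left out, the last holds). Time passes only in rows, so rows that do not move let the fingers close, or fill a call up. It gives the time, the measured TCP pose, the force, the opening and the grip force at its end, in the units of the state.
- get_state(): the state, without advancing time (a new reading comes with each control period).
- read_camera(name): name is "side" or "top" or "wrist"; returns the picture (480x640x3 uint8, red, green, blue); there is no depth.
- camera_params(name): a dict with "fx", "fy", "cx", "cy" (pixels), "rvec" (rotation vector, rad) and "tvec" (3), from world to camera coordinates, as OpenCV has them; the wrist camera has in their place "tool_from_camera" (4x4, takes a point from camera to tool coordinates, whose origin is the TCP and whose axes are the flange's). Camera axes: x right, y down, z forward; pixel columns grow to the right and rows downward; lengths in m; the calibration is good to about 2 mm. A picture is of the moment at which its call begins: read the wrist's pose just before it. camera_params takes no time and is no camera call.
- sign_off(): hands the job in; it is judged then, once.
The state is a dict: "time": time; "qpos": joint angles; "dq": joint speeds; "joint_efforts": joint torques, N m; "eef_pos": TCP position; "tcp_rot": TCP orientation; "contact_force": force on the tool from outside, world axes, zero at the start; "wrist_torque": the same for the moment, N m; "opening": opening from 0.0 (shut) to 1.0 (fully open); "finger_force": force on a finger pad.
Only numpy, scipy, OpenCV 4.12 (cv2) and the standard library are available. Lean on these libraries where they do the work, as an engineer would, in place of code of your own. Each camera call takes 0.05 s, during which the arm holds its last target. There are 200 camera calls.

## Working session

There is one attempt and no reset: what is moved stays moved. The work goes in short steps, Python scripts to look and compute and a tool call to move; the robot and the scene stay as the last step left them, time stands still between calls to the robot, and variables do not carry over. Pictures are saved under pics/ and viewed, at most 10 in all, crops included, and the job is handed in when it is done.

Besides the shell and the picture viewer there is one more tool, called after "Request:" as name([rows], argument=value, ...), one row to a line, values as JSON. move_arm: Moves the arm, as the interface text tells. Its arguments: {"type":"object","properties":{"moves":{"type":"array"},"grip_force":{"type":"number"}},"required":["moves"]}

```bash
mkdir -p pics; ls
python3 - <<'E'
from plant import *
import cv2,numpy as np
s=get_state();print({k:np.round(v,3) if not isinstance(v,dict) else v for k,v in s.items()})
for n in ("top","side","wrist"):
    print(n,camera_params(n))
    cv2.imwrite(f"pics/{n}0.png",read_camera(n)[:,:,::-1])
E
```

```text
pics
{'time': np.float64(0.0), 'qpos': array([-1.46 ,  0.287,  1.578,  0.   ,  1.279, -0.15 ]), 'dq': array([ 0.   , -0.   , -0.   ,  0.001,  0.   ,  0.001]), 'joint_efforts': array([-0.0000e+00, -4.0598e+01, -2.9263e+01, -0.0000e+00,  6.0000e-03,
       -0.0000e+00]), 'eef_pos': array([ 0.174, -0.651,  0.191]), 'tcp_rot': array([ 0.992,  0.13 ,  0.   , -0.001]), 'contact_force': array([-0.132,  0.443, -0.307]), 'wrist_torque': array([-0.014, -0.009,  0.016]), 'finger_force': np.float64(0.0), 'opening': np.float64(1.0)}
top {'fx': 554.993067667944, 'fy': 554.993067667944, 'cx': 320.93344784551886, 'cy': 240.3534543193991, 'rvec': array([ 2.16152708, -2.21110947,  0.07124736]), 'tvec': array([0.01201587, 0.55589374, 1.38787125])}
side {'fx': 512.3311286027136, 'fy': 512.3311286027136, 'cx': 315.07835099924336, 'cy': 243.14565401728586, 'rvec': array([ 2.0848566 , -0.11874824,  0.08988886]), 'tvec': array([-0.56931892,  0.05218096,  1.11312711])}
wrist {'fx': 430.27455141078775, 'fy': 430.27455141078775, 'cx': 324.84946985750656, 'cy': 243.35143876356446, 'tool_from_camera': array([[-9.13288754e-04, -9.46017424e-01, -3.24114486e-01,
         8.39339161e-02],
       [ 9.99999452e-01, -1.03015898e-03,  1.89007563e-04,
         4.69016712e-04],
       [-5.12693896e-04, -3.24114135e-01,  9.46017846e-01,
        -1.80837497e-01],
       [ 0.00000000e+00,  0.00000000e+00,  0.00000000e+00,
         1.00000000e+00]])}
```

View pics/top0.png

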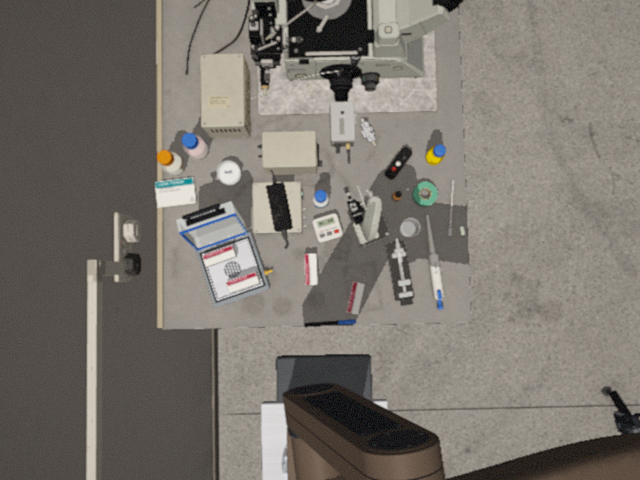

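View pics/side0.png

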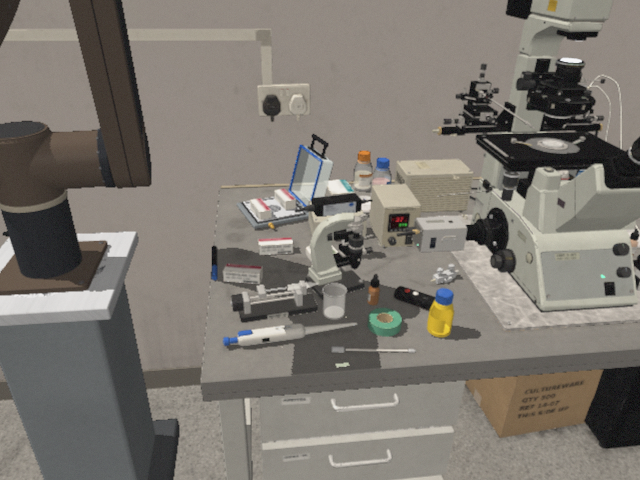

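The top view shows the case at about (235,270) with the hood open behind it, the loose cartons at (311,268) and (355,298), and the timer at (328,228). I'll enlarge it to get corner pixels.

Run:
```python
import cv2
im=cv2.imread("pics/top0.png")[195:335,170:375]
cv2.imwrite("pics/c1.png",cv2.resize(im,None,fx=3.9,fy=3.9,interpolation=cv2.INTER_CUBIC))
```

```text
(no output)
```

View pics/c1.png

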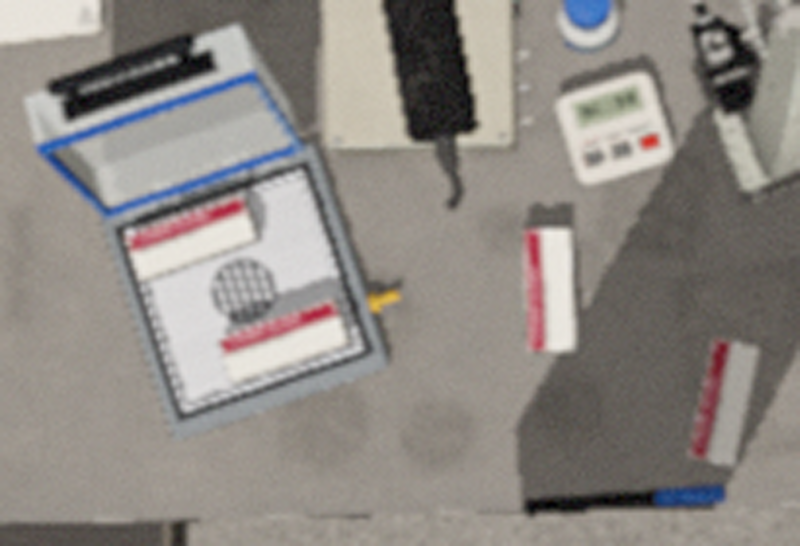

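```bash
cat > h.py <<'E'
from plant import *
import cv2,numpy as np
from scipy.spatial.transform import Rotation as R
def ray(name,uv,z,T=None):
    """pixels -> world points on plane z; T=world_from_camera for the wrist"""
    c=camera_params(name); uv=np.atleast_2d(np.float64(uv))
    d=np.c_[(uv[:,0]-c["cx"])/c["fx"],(uv[:,1]-c["cy"])/c["fy"],np.ones(len(uv))]
    if T is None:
        Rm=cv2.Rodrigues(np.array(c["rvec"]))[0].T; o=-Rm@c["tvec"]
    else: Rm,o=T[:3,:3],T[:3,3]
    d=d@Rm.T
    return o+d*((z-o[2])/d[:,2])[:,None]
def proj(name,P,T=None):
    c=camera_params(name); P=np.atleast_2d(P)
    K=np.array([[c["fx"],0,c["cx"]],[0,c["fy"],c["cy"]],[0,0,1]])
    if T is None: q=P@cv2.Rodrigues(np.array(c["rvec"]))[0].T+c["tvec"]
    else: q=(P-T[:3,3])@T[:3,:3]
    q=q@K.T; return q[:,:2]/q[:,2:]
def wristT():
    s=get_state(); T=np.eye(4); T[:3,:3]=R.from_quat(s["tcp_rot"]).as_matrix(); T[:3,3]=s["eef_pos"]
    return T@camera_params("wrist")["tool_from_camera"]
def rect(P):
    """centre and yaw (deg) of the edge P0->P1.. for 4 corners in order"""
    P=np.array(P); return P.mean(0)
E
python3 - <<'E'
from h import *
f=lambda a:np.array(a)/3.9+[170,195]-0.37
def show(n,a,z):
    P=ray("top",f(a),z); e=P[1]-P[0]+P[2]-P[3]; g=P[0]-P[3]+P[1]-P[2]
    print(n,P.mean(0).round(4),"len",np.linalg.norm(e[:2]/2).round(4),np.linalg.norm(g[:2]/2).round(4),"yaw e",np.degrees(np.arctan2(e[1],e[0])).round(1),"yaw g",np.degrees(np.arctan2(g[1],g[0])).round(1))
show("lip",[(120,228),(308,165),(372,350),(180,418)],.017)
show("A",[(525,228),(572,228),(577,352),(529,352)],.026)
show("B",[(720,342),(758,346),(736,466),(690,456)],.026)
show("timer",[(557,100),(652,70),(676,155),(584,185)],.025)
show("back",[(130,248),(245,200),(258,237),(145,280)],.040)
show("front",[(222,352),(335,305),(348,342),(235,383)],.040)
print("handle",ray("top",f([(60,92),(205,55),(140,72)]),.18).round(3))
print(ray("top",f([(590,20),(245,285)]),.09).round(3),ray("top",f([(245,290)]),.014).round(3))
s=get_state();print(R.from_quat(s["tcp_rot"]).as_matrix().round(3))
print(camera_params("top"),-cv2.Rodrigues(camera_params("top")["rvec"])[0].T@camera_params("top")["tvec"])
E
```

```text
lip [0.4887 0.2248 0.017 ] len 0.1299 0.1284 yaw e -72.2 yaw g 17.6
A [0.4841 0.0264 0.026 ] len 0.0306 0.0798 yaw e -91.3 yaw g 0.9
B [ 0.4094 -0.0846  0.026 ] len 0.0273 0.0767 yaw e -100.7 yaw g -14.1
timer [ 0.5882 -0.0189  0.025 ] len 0.0637 0.0577 yaw e -73.5 yaw g 15.3
back [0.5201 0.253  0.04  ] len 0.0781 0.0239 yaw e -69.4 yaw g 21.4
front [0.4523 0.196  0.04  ] len 0.077 0.0232 yaw e -70.0 yaw g 20.2
handle [[0.602 0.304 0.18 ]
 [0.622 0.22  0.18 ]
 [0.613 0.258 0.18 ]]
[[ 0.65  -0.003  0.09 ]
 [ 0.49   0.213  0.09 ]] [[0.489 0.225 0.014]]
[[ 0.966  0.258 -0.   ]
 [ 0.258 -0.966  0.002]
 [ 0.    -0.002 -1.   ]]
{'fx': 554.993067667944, 'fy': 554.993067667944, 'cx': 320.93344784551886, 'cy': 240.3534543193991, 'rvec': array([ 2.16152708, -2.21110947,  0.07124736]), 'tvec': array([0.01201587, 0.55589374, 1.38787125])} [ 0.46186457 -0.00209943  1.42197944]
```

The enlarged crop gives the case centre at about (0.489, 0.225), yaw about 18°. The cartons are at A (0.484, 0.026) and B (0.409, −0.085). Next I go over the bench for a wrist view.

Request:
move_arm([
  [1, [0.03, -0.025, -0.006], [0, 0, 0]],
  [1, [0.03, -0.025, -0.006], [0, 0, 0]],
  [1, [0.03, -0.025, -0.006], [0, 0, 0]],
  [1, [0.03, -0.025, -0.006], [0, 0, 0]],
  [1, [0.03, -0.025, -0.006], [0, 0, 0]],
  [1, [0.03, -0.025, -0.006], [0, 0, 0]],
  [1, [0.03, -0.025, -0.006], [0, 0, 0]],
  [1, [0.03, -0.025, -0.006], [0, 0, 0]],
  [1, [0.03, -0.025, -0.006], [0, 0, 0]],
  [1, [0.03, -0.025, -0.006], [0, 0, 0]],
], grip_force=40)

```text
time: 0.98
eef_pos: [0.4, -0.3314, 0.2521]
tcp_rot: [0.992, 0.13, -0.0, -0.0]
contact_force: [0.1, -0.6, 1.0]
opening: 1.002
finger_force: 0.0
```

Request:
move_arm([
  [1, [0.016, -0.035, 0], [0, 0, 0]],
  [1, [0.016, -0.035, 0], [0, 0, 0]],
  [1, [0.016, -0.035, 0], [0, 0, 0]],
  [1, [0.016, -0.035, 0], [0, 0, 0]],
  [1, [0.016, -0.035, 0], [0, 0, 0]],
  [1, [0.016, -0.035, 0], [0, 0, 0]],
  [1, [0.016, -0.035, 0], [0, 0, 0]],
  [1, [0.016, -0.035, 0], [0, 0, 0]],
  [1, [0, 0, 0], [0, 0, 0.125]],
  [1, [0, 0, 0], [0, 0, 0.125]],
])

```text
time: 1.82
eef_pos: [0.4508, -0.0272, 0.2518]
tcp_rot: [1.0, 0.005, -0.0, -0.0]
contact_force: [0.4, -0.6, -0.5]
opening: 0.998
finger_force: 0.0
```

```bash
cat >> h.py <<'E'
def snap(fn):
    T=wristT(); im=read_camera("wrist"); cv2.imwrite("pics/"+fn+".png",im[:,:,::-1]); np.save("pics/"+fn+".npy",T); return im,T
E
python3 - <<'E'
from h import *
s=get_state();print(s["time"],s["eef_pos"],R.from_quat(s["tcp_rot"]).as_matrix().round(3),s["qpos"].round(2))
snap("w1")
E
```

```text
1.8167 [ 0.45076796 -0.02721366  0.25177747] [[ 1.    0.01 -0.  ]
 [ 0.01 -1.    0.  ]
 [-0.   -0.   -1.  ]] [-0.29 -0.27  2.03  0.    1.38  1.28]
```

View pics/w1.png

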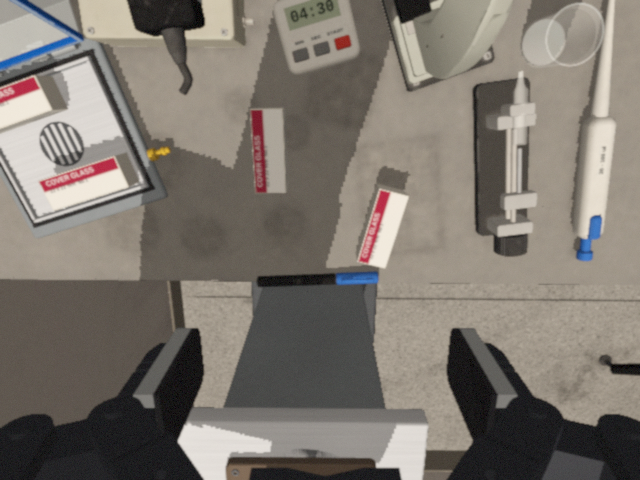

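The wrist view shows carton A with corners (251,108), (283,108), (286,192), (253,193). Carton B has (379,185), (409,194), (386,268), (358,260). The case grille is at (61,144). Next is a view of the case at its own yaw.

Request:
move_arm([
  [1, [0, -0.038, 0], [0, 0, 0]],
  [1, [0, -0.038, 0], [0, 0, 0]],
  [1, [0, -0.038, 0], [0, 0, 0]],
  [1, [0, -0.038, 0], [0, 0, 0]],
  [1, [0, -0.038, 0], [0, 0, 0]],
  [1, [0, -0.038, 0], [0, 0, -0.1]],
  [1, [0, 0, 0], [0, 0, -0.1]],
  [1, [0, 0, 0], [0, 0, -0.11]],
  [1, [0, 0, 0], [0, 0, 0]],
  [1, [0, 0, 0], [0, 0, 0]],
])

```text
time: 2.7
eef_pos: [0.4484, 0.1981, 0.2517]
tcp_rot: [0.987, 0.159, -0.0, 0.0]
contact_force: [-0.3, 0.6, 0.6]
opening: 1.002
finger_force: 0.0
```

Run:
```python
from h import *
s=get_state();print(s["time"],s["eef_pos"],R.from_quat(s["tcp_rot"]).as_matrix().round(3),s["qpos"].round(2))
im,T=snap("w2")
cv2.imwrite("pics/w2c.png",cv2.resize(im[:320,100:500,::-1],None,fx=1.9,fy=1.9,interpolation=cv2.INTER_CUBIC))
```

```text
2.7 [0.4483865  0.1980551  0.25174546] [[ 0.949  0.314 -0.001]
 [ 0.314 -0.949 -0.   ]
 [-0.001 -0.    -1.   ]] [ 0.21 -0.17  1.95 -0.    1.37  1.46]
```

View pics/w2c.png

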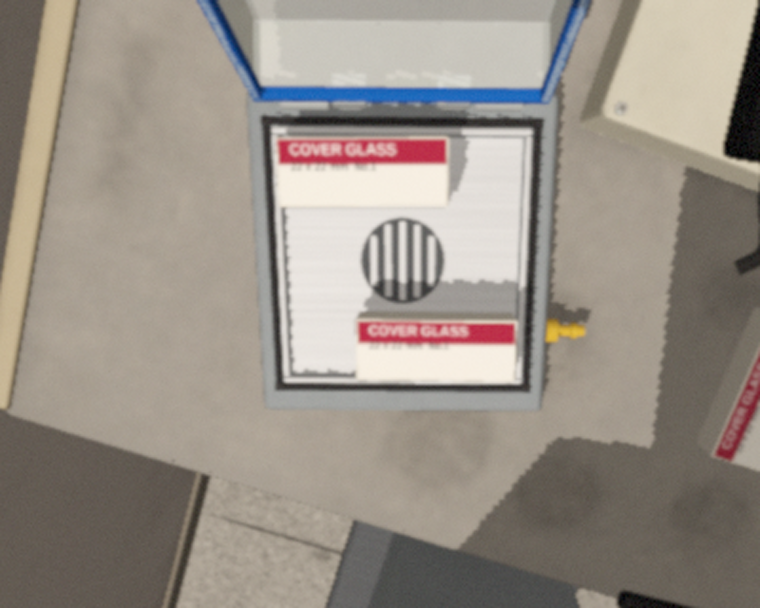

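The case is nearly aligned with the view. In the crop, the lip outer corners are (262,115), (545,117), (528,390), (276,390) and the grille is at (402,260). The back carton top is (278,138)–(448,207) and the front carton top is (357,320)–(516,381).

```bash
cat >> h.py <<'E'
def quad(n,a,z,T):
    P=ray("wrist",a,z,T); e=P[1]-P[0]+P[2]-P[3]; g=P[0]-P[3]+P[1]-P[2]
    print(n,P.mean(0).round(4),"len",np.linalg.norm(e/2).round(4),np.linalg.norm(g/2).round(4),"yaw e+90",np.degrees(np.arctan2(e[1],e[0])+np.pi/2).round(1),"yaw g",np.degrees(np.arctan2(g[1],g[0])).round(1)); return P.mean(0)
E
python3 - <<'E'
from h import *
T=np.load("pics/w2.npy"); f=lambda a:np.array(a)/1.9+[100,0]-.25
quad("lip outer",f([(262,115),(545,117),(528,390),(276,390)]),.019,T)
quad("base",f([(250,102),(558,102),(542,408),(266,408)]),.014,T)
b=quad("back",f([(278,138),(448,138),(448,207),(280,206)]),.040,T)
c=quad("front",f([(357,320),(516,322),(516,380),(357,382)]),.040,T)
g=ray("wrist",f([(402,260)]),.014,T)[0]; print("grille",g.round(4))
for y in (17.5,18.5,19.5):
    r=R.from_euler("z",y,degrees=True).as_matrix()
    print(y,(r.T@(b-g)*1e3).round(1),(r.T@(c-g)*1e3).round(1),"want 40.5,16.5 / -40.5,-16.5 (plus z)",(r.T@(b-c)*1e3).round(1))
T1=np.load("pics/w1.npy")
quad("A",[(251,108),(283,108),(286,192),(253,193)],.026,T1)
quad("B",[(379,185),(409,194),(386,268),(358,260)],.026,T1)
E
```

```text
lip outer [0.49   0.2241 0.019 ] len 0.1314 0.1312 yaw e+90 18.0 yaw g 17.3
base [0.4879 0.2229 0.014 ] len 0.1454 0.1487 yaw e+90 18.2 yaw g 17.7
back [0.5231 0.2526 0.04  ] len 0.0765 0.0292 yaw e+90 18.1 yaw g 17.7
front [0.456  0.1954 0.04  ] len 0.0771 0.0294 yaw e+90 18.2 yaw g 18.4
grille [0.4895 0.2244 0.014 ]
17.5 [40.6 16.8 26. ] [-40.7 -17.6  26. ] want 40.5,16.5 / -40.5,-16.5 (plus z) [81.2 34.4  0. ]
18.5 [40.8 16.  26. ] [-41.  -16.9  26. ] want 40.5,16.5 / -40.5,-16.5 (plus z) [81.8 32.9  0. ]
19.5 [41.1 15.3 26. ] [-41.3 -16.2  26. ] want 40.5,16.5 / -40.5,-16.5 (plus z) [82.4 31.5  0. ]
A [0.4853 0.0253 0.026 ] len 0.0303 0.0774 yaw e+90 1.4 yaw g -0.2
B [ 0.4122 -0.0851  0.026 ] len 0.0303 0.0789 yaw e+90 -16.3 yaw g -12.9
```

Request:
move_arm([
  [1, [-0.0137, 0.0332, 0], [0, 0, 0]],
  [1, [-0.0137, 0.0332, 0], [0, 0, 0]],
  [1, [-0.0137, 0.0332, 0], [0, 0, 0]],
  [1, [-0.0137, 0.0332, 0], [0, 0, 0]],
  [1, [-0.0137, 0.0332, 0], [0, 0, 0]],
  [1, [-0.0137, 0.0332, 0], [0, 0, 0]],
  [1, [-0.0137, 0.0332, 0], [0, 0, 0]],
  [1, [-0.0137, 0.0332, 0], [0, 0, 0]],
  [1, [0, 0, 0.03], [0, 0, 0.11]],
  [1, [0, 0, 0.03], [0, 0, 0.11]],
])

```text
time: 3.58
eef_pos: [0.4294, -0.092, 0.1937]
tcp_rot: [0.999, 0.044, 0.003, 0.001]
contact_force: [0.1, 0.5, -0.7]
opening: 1.001
finger_force: 0.0
```

Request:
move_arm([
  [1, [0, 0, 0.03], [0, 0, 0.11]],
  [1, [0, 0, 0.03], [0, 0, 0.11]],
  [1, [0, 0, 0.03], [0, 0, 0.11]],
  [1, [0, 0, 0], [0, 0, 0]],
  [1, [0, 0, 0], [0, 0, 0]],
  [1, [0, 0, 0], [0, 0, 0]],
  [1, [0, 0, 0], [0, 0, 0]],
  [1, [0, 0, 0], [0, 0, 0]],
  [1, [0, 0, 0], [0, 0, 0]],
  [1, [0, 0, 0], [0, 0, 0]],
])

```text
time: 4.42
eef_pos: [0.429, -0.0886, 0.1032]
tcp_rot: [0.993, -0.114, 0.001, 0.0]
contact_force: [-0.7, -0.7, -0.3]
opening: 0.998
finger_force: 0.0
```

```bash
cat >> h.py <<'E'
def to(x,y,z,yaw):
    """shift (tool axes as they stand) and turn about tool z needed to reach a downward pose"""
    s=get_state(); r=R.from_quat(s["tcp_rot"])
    d=r.inv().apply(np.array([x,y,z])-s["eef_pos"])
    goal=R.from_euler("z",yaw,degrees=True)*R.from_euler("x",np.pi)
    print("t",s["time"].round(2),"shift mm",(d*1e3).round(1),"turn",(r.inv()*goal).as_rotvec().round(3),"pos",s["eef_pos"].round(4),"F",s["contact_force"].round(1),"open",s["opening"].round(3),"q",s["qpos"].round(2))
E
python3 - <<'E'
from h import *
im,T=snap("w3"); to(.4276,-.0888,.1,-13.5)
print(proj("wrist",[[.412,-.085,.026],[.4276,-.0888,.026]],T).round(0))
E
```

```text
Traceback (most recent call last):
  File "h.py", line 35, in to
    print("t",s["time"].round(2),"shift mm",(d*1e3).round(1),"turn",(r.inv()*goal).as_rotvec().round(3),"pos",s["eef_pos"].round(4),"F",s["contact_force"].round(1),"open",s["opening"].round(3),"q",s["qpos"].round(2))
              ^^^^^^^^^^^^^^^
AttributeError: 'float' object has no attribute 'round'
```

View pics/w3.png

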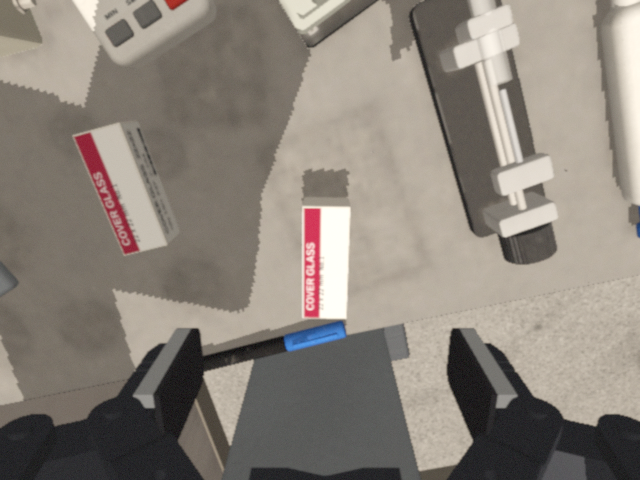

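The carton top's corners are (302,206), (350,206), (346,319), (302,318), centred between the fingers (203 and 447).

```bash
sed -i 's/s\["time"\].round(2)/round(s["time"],2)/; s/s\["opening"\].round(3)/round(s["opening"],3)/' h.py
python3 - <<'E'
from h import *
T=np.load("pics/w3.npy")
c=quad("B",[(302,206),(350,206),(346,319),(302,318)],.026,T)
a=np.radians(-13.5); to(c[0]+.016*np.cos(a),c[1]+.016*np.sin(a),.007,-13.5)
E
```

```text
B [ 0.4107 -0.0847  0.026 ] len 0.0296 0.0778 yaw e+90 -13.9 yaw g -14.1
t 4.47 shift mm [-2.5  0.5 95.9] turn [ 0.    -0.002  0.007] pos [ 0.4287 -0.0885  0.1029] F [1.  0.1 0.8] open 1.002 q [-0.44 -0.16  2.22  0.    1.08  1.36]
```

Request:
move_arm([
  [1, [-0.0025, 0.0005, 0.016], [0, 0, 0.007]],
  [1, [0, 0, 0.016], [0, 0, 0]],
  [1, [0, 0, 0.016], [0, 0, 0]],
  [1, [0, 0, 0.016], [0, 0, 0]],
  [1, [0, 0, 0.016], [0, 0, 0]],
  [1, [0, 0, 0.016], [0, 0, 0]],
  [1, [0, 0, 0], [0, 0, 0]],
  [0.2, [0, 0, 0], [0, 0, 0]],
  [0.2, [0, 0, 0], [0, 0, 0]],
  [0.2, [0, 0, 0], [0, 0, 0]],
], grip_force=40)

```text
time: 5.3
eef_pos: [0.4268, -0.0887, 0.0073]
tcp_rot: [0.993, -0.118, 0.001, 0.0]
contact_force: [-0.8, -0.4, -0.4]
opening: 0.602
finger_force: 0.0
```

Request:
move_arm([
  [0.2, [0, 0, 0], [0, 0, 0]],
  [0.2, [0, 0, 0], [0, 0, 0]],
  [0.2, [0, 0, 0], [0, 0, 0]],
  [0.2, [0, 0, 0], [0, 0, 0]],
  [0.2, [0, 0, 0], [0, 0, 0]],
  [0.2, [0, 0, 0], [0, 0, 0]],
  [0.2, [0, 0, 0], [0, 0, 0]],
  [0.2, [0, 0, 0], [0, 0, 0]],
  [0.2, [0, 0, 0], [0, 0, 0]],
  [0.2, [0, 0, 0], [0, 0, 0]],
])

```text
time: 6.13
eef_pos: [0.4256, -0.0883, 0.006]
tcp_rot: [0.993, -0.118, -0.0, -0.0]
contact_force: [0.1, 0.4, -0.2]
opening: 0.203
finger_force: 0.0
```

Request:
move_arm([
  [0, [0, 0, 0], [0, 0, 0]],
  [0, [0, 0, 0], [0, 0, 0]],
  [0, [0, 0, 0], [0, 0, 0]],
  [0, [0, 0, 0], [0, 0, 0]],
  [0, [0, 0, 0], [0, 0, 0]],
  [0, [0, 0, 0], [0, 0, 0]],
  [0, [0, 0, 0], [0, 0, 0]],
  [0, [0, 0, 0], [0, 0, 0]],
  [0, [0, 0, 0], [0, 0, 0]],
  [0, [0, 0, 0], [0, 0, 0]],
])

```text
time: 6.97
eef_pos: [0.4257, -0.0883, 0.006]
tcp_rot: [0.993, -0.118, -0.0, -0.0]
contact_force: [0.4, 0.1, -0.8]
opening: 0.001
finger_force: 0.0
```

Run:
```python
from h import *
im,T=snap("w4"); to(.4262,-.0884,.007,-13.5); print(get_state()["finger_force"])
print(proj("wrist",[[.4107,-.0847,.026]],T))
```

```text
t 7.02 shift mm [ 0.5  0.  -1. ] turn [-0.    -0.    -0.001] pos [ 0.4257 -0.0882  0.006 ] F [-0.7 -0.2 -0.2] open 0.001 q [-0.44  0.    2.28  0.    0.86  1.37]
0.0
[[324.5113217  341.41217951]]
```

View pics/w4.png

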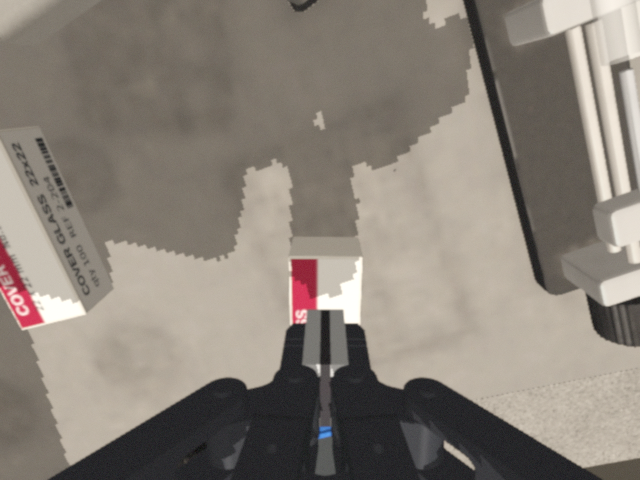

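Run:
```python
from h import *
T=np.load("pics/w4.npy"); a=np.radians(-14); ex=np.array([np.cos(a),np.sin(a),0]); ey=np.array([-ex[1],ex[0],0]); c=np.array([.4107,-.0847,.026])
print(proj("wrist",[c+sx*.039*ex+sy*.015*ey for sx,sy in((1,1),(1,-1),(-1,-1),(-1,1))],T).round(0))
s=get_state(); r=R.from_quat(s["tcp_rot"])
for z in (-.06,-.04,-.02,0,.02): print(z,proj("wrist",s["eef_pos"]+r.apply([[0,0,z],[0.011,0,z],[-.011,0,z],[0,.0145,z]]),T).round(0).tolist())
print(ray("wrist",[(291,258),(361,258)],.026,T))
```

```text
[[288. 256.]
 [363. 256.]
 [357. 416.]
 [291. 416.]]
-0.06 [[324.0, 366.0], [324.0, 337.0], [324.0, 394.0], [368.0, 366.0]]
-0.04 [[324.0, 334.0], [324.0, 308.0], [324.0, 360.0], [363.0, 334.0]]
-0.02 [[324.0, 309.0], [324.0, 285.0], [324.0, 332.0], [359.0, 309.0]]
0 [[324.0, 289.0], [324.0, 267.0], [324.0, 310.0], [356.0, 289.0]]
0.02 [[324.0, 272.0], [324.0, 252.0], [324.0, 292.0], [353.0, 272.0]]
[[ 0.45101118 -0.08066863  0.026     ]
 [ 0.44442912 -0.10787177  0.026     ]]
```

The fingers shut with no contact: at the reported TCP height of 6 mm, the tips appear at row ~310, where row ~267 would be expected. That puts the real tips about 4 cm above the nominal TCP. The carton itself is exactly where I computed it. I'll calibrate by touching its top lightly with the shut fingers.

Request:
move_arm([
  [0, [0, 0, 0.001], [0, 0, 0]],
  [0, [0, 0, 0.001], [0, 0, 0]],
  [0, [0, 0, 0.001], [0, 0, 0]],
  [0, [0, 0, 0.001], [0, 0, 0]],
  [0, [0, 0, 0.001], [0, 0, 0]],
  [0, [0, 0, 0.001], [0, 0, 0]],
  [0, [0, 0, 0.001], [0, 0, 0]],
  [0, [0, 0, 0.001], [0, 0, 0]],
  [0, [0, 0, 0.001], [0, 0, 0]],
  [0, [0, 0, 0.001], [0, 0, 0]],
])

```text
time: 7.85
eef_pos: [0.4257, -0.0883, -0.0041]
tcp_rot: [0.993, -0.118, -0.0, -0.0]
contact_force: [0.0, -0.7, 0.2]
opening: -0.004
finger_force: 0.0
```

Request:
move_arm([
  [0, [0, 0, 0.001], [0, 0, 0]],
  [0, [0, 0, 0.001], [0, 0, 0]],
  [0, [0, 0, 0.001], [0, 0, 0]],
  [0, [0, 0, 0.001], [0, 0, 0]],
  [0, [0, 0, 0.001], [0, 0, 0]],
  [0, [0, 0, 0.001], [0, 0, 0]],
  [0, [0, 0, 0], [0, 0, 0]],
  [0, [0, 0, 0], [0, 0, 0]],
  [0, [0, 0, 0], [0, 0, 0]],
  [0, [0, 0, 0], [0, 0, 0]],
])

```text
time: 8.68
eef_pos: [0.4257, -0.0883, -0.0099]
tcp_rot: [0.993, -0.118, 0.0, 0.0]
contact_force: [0.1, 0.2, 0.0]
opening: -0.005
finger_force: 0.0
```

Request:
move_arm([
  [0, [0, 0, 0.001], [0, 0, 0]],
  [0, [0, 0, 0.001], [0, 0, 0]],
  [0, [0, 0, 0.001], [0, 0, 0]],
  [0, [0, 0, 0.001], [0, 0, 0]],
  [0, [0, 0, 0], [0, 0, 0]],
  [0, [0, 0, 0], [0, 0, 0]],
  [0, [0, 0, 0], [0, 0, 0]],
  [0, [0, 0, 0], [0, 0, 0]],
  [0, [0, 0, 0], [0, 0, 0]],
  [0, [0, 0, 0], [0, 0, 0]],
])

```text
time: 9.52
eef_pos: [0.4256, -0.0882, -0.0133]
tcp_rot: [0.993, -0.118, -0.001, -0.0]
contact_force: [-2.0, 1.9, 7.5]
opening: -0.0
finger_force: 3.3
```

Contact came at TCP z ≈ −13 mm, so the real shut tips are 39 mm above the reported TCP. I'll use that offset from here on: rise, open, and descend to TCP z = −0.033.

Request:
move_arm([
  [0, [0, 0, -0.008], [0, 0, 0]],
  [1, [0, 0, -0.006], [0, 0, 0]],
  [1, [0, 0, 0], [0, 0, 0]],
  [1, [0, 0, 0], [0, 0, 0]],
  [1, [0, 0, 0], [0, 0, 0]],
  [1, [0, 0, 0], [0, 0, 0]],
  [1, [0, 0, 0], [0, 0, 0]],
  [1, [0, 0, 0], [0, 0, 0]],
  [1, [0, 0, 0], [0, 0, 0]],
  [1, [0, 0, 0.007], [0, 0, 0]],
])

```text
time: 10.35
eef_pos: [0.4268, -0.0888, -0.0062]
tcp_rot: [0.993, -0.118, 0.001, 0.0]
contact_force: [0.1, -0.2, 0.1]
opening: 0.998
finger_force: 0.0
```

Request:
move_arm([
  [1, [0, 0, 0.008], [0, 0, 0]],
  [1, [0, 0, 0.009], [0, 0, 0]],
  [1, [0, 0, 0.009], [0, 0, 0]],
  [1, [0, 0, 0], [0, 0, 0]],
  [0, [0, 0, 0], [0, 0, 0]],
  [0, [0, 0, 0], [0, 0, 0]],
  [0, [0, 0, 0], [0, 0, 0]],
  [0, [0, 0, 0], [0, 0, 0]],
  [0, [0, 0, 0], [0, 0, 0]],
  [0, [0, 0, 0], [0, 0, 0]],
], grip_force=40)

```text
time: 11.18
eef_pos: [0.4264, -0.0886, -0.0323]
tcp_rot: [0.993, -0.118, 0.001, 0.0]
contact_force: [-1.0, 0.3, 3.0]
opening: 0.342
finger_force: 41.3
```

Request:
move_arm([
  [0, [0, 0, 0], [0, 0, 0]],
  [0, [0, 0, 0], [0, 0, 0]],
  [0, [0, 0, 0], [0, 0, 0]],
  [0, [0, 0, 0], [0, 0, 0]],
  [0, [0, 0, 0], [0, 0, 0]],
  [0, [0, 0, 0], [0, 0, 0]],
  [0, [0, 0, 0], [0, 0, 0]],
  [0, [0, 0, 0], [0, 0, 0]],
  [0, [0, 0, 0], [0, 0, 0]],
  [0, [0, 0, 0], [0, 0, 0]],
])

```text
time: 12.02
eef_pos: [0.4264, -0.0886, -0.0324]
tcp_rot: [0.993, -0.118, 0.001, 0.0]
contact_force: [-0.4, 0.6, 6.0]
opening: 0.341
finger_force: 41.6
```

The grip is firm (opening 0.34, 41 N). Now I lift and carry it to above the left place.

Request:
move_arm([
  [0, [0, 0, -0.01], [0, 0, 0]],
  [0, [0, 0, -0.02], [0, 0, 0]],
  [0, [0, 0, -0.025], [0, 0, 0]],
  [0, [0, 0, -0.025], [0, 0, 0]],
  [0, [-0.0034, -0.0353, 0], [0, 0, 0]],
  [0, [-0.0034, -0.0353, 0], [0, 0, 0]],
  [0, [-0.0034, -0.0353, 0], [0, 0, 0]],
  [0, [-0.0034, -0.0353, 0], [0, 0, 0]],
  [0, [-0.0034, -0.0353, 0], [0, 0, 0]],
  [0, [-0.0034, -0.0353, 0], [0, 0, 0]],
])

```text
time: 12.85
eef_pos: [0.4545, 0.1241, 0.0469]
tcp_rot: [0.993, -0.118, -0.001, 0.0]
contact_force: [-0.4, -1.1, -0.6]
opening: 0.34
finger_force: 40.9
```

Request:
move_arm([
  [0, [-0.0034, -0.0353, 0], [0, 0, 0]],
  [0, [-0.0034, -0.0353, 0], [0, 0, 0]],
  [0, [-0.0034, -0.0353, 0], [0, 0, 0]],
  [0, [-0.0034, -0.0353, 0], [0, 0, -0.1]],
  [0, [0, 0, 0], [0, 0, -0.114]],
  [0, [0, 0, 0], [0, 0, -0.114]],
  [0, [0, 0, 0], [0, 0, -0.114]],
  [0, [0, 0, 0], [0, 0, -0.113]],
  [0, [0, 0, 0], [0, 0, 0]],
  [0, [0, 0, 0], [0, 0, 0]],
])

```text
time: 13.68
eef_pos: [0.4745, 0.2627, 0.0467]
tcp_rot: [0.988, 0.157, -0.001, 0.0]
contact_force: [-0.1, -0.5, -1.0]
opening: 0.341
finger_force: 40.9
```

Run:
```python
from h import *
to(.4766,.2625,-.0184,18.2)
snap("w5")
```

```text
t 13.68 shift mm [ 2.   0.8 65.1] turn [ 0.     0.001 -0.002] pos [0.4745 0.2627 0.0467] F [-0.1 -0.5 -1. ] open 0.341 q [ 0.32  0.17  2.01 -0.    0.97  1.57]
```

View pics/w5.png

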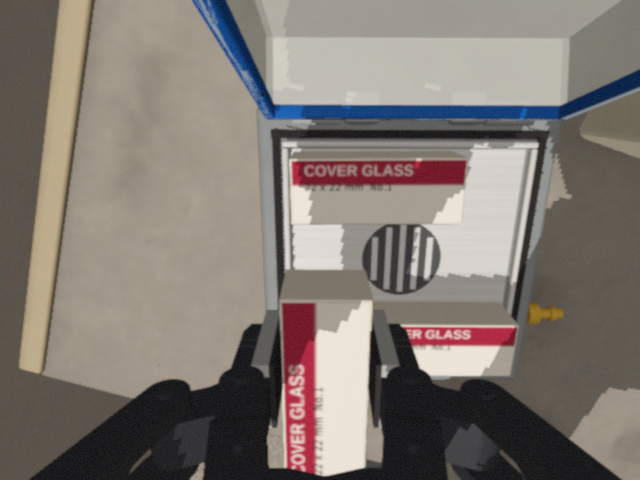

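The held carton sits straight between the fingers, its top far edge running (283,303)–(371,303). The back carton top is (293,158), (466,158), (463,222), (291,224) and the grille is at (401,258). I'll check these against the target.

Run:
```python
from h import *
T=np.load("pics/w5.npy"); t=np.array([.4745,.2627]); a=np.radians(18.2); r=np.array([[np.cos(a),np.sin(a)],[-np.sin(a),np.cos(a)]])
C=np.array([.4895,.2241]); cs=lambda P:((P[:,:2]-C)@r.T*1e3).round(1).tolist()
print("held far edge, rel. tool, case axes",((ray("wrist",[(283,303),(371,303)],.1051,T)[:,:2]-t)@r.T*1e3).round(1).tolist())
print("grille",cs(ray("wrist",[(401,258)],.014,T)))
print("back top corners",cs(ray("wrist",[(293,158),(466,158),(463,222),(291,224)],.040,T)))
print("front back-edge",cs(ray("wrist",[(515,325),(515,376)],.040,T)))
```

```text
held far edge, rel. tool, case axes [[22.2, 12.7], [22.1, -15.1]]
grille [[0.2, 0.4]]
back top corners [[56.4, 54.4], [56.2, -20.2], [27.5, -21.8], [26.8, 56.1]]
front back-edge [[-25.4, -52.8], [-55.1, -57.1]]
```

Request:
move_arm([
  [0, [0.002, 0.0008, 0.011], [0, 0, 0]],
  [0, [0, 0, 0.011], [0, 0, 0]],
  [0, [0, 0, 0.011], [0, 0, 0]],
  [0, [0, 0, 0.011], [0, 0, 0]],
  [0, [0, 0, 0.008], [0, 0, 0]],
  [0, [0, 0, 0.005], [0, 0, 0]],
  [0, [0, 0, 0.003], [0, 0, 0]],
  [0, [0, 0, 0.003], [0, 0, 0]],
  [0, [0, 0, 0.001], [0, 0, 0]],
  [0, [0, 0, 0], [0, 0, 0]],
])

```text
time: 14.57
eef_pos: [0.4776, 0.2628, -0.0169]
tcp_rot: [0.987, 0.159, 0.0, -0.0]
contact_force: [-0.1, 0.2, 0.5]
opening: 0.344
finger_force: 40.9
```

Run:
```python
from h import *
to(.4766,.2625,-.0184,18.2)
```

```text
t 14.57 shift mm [-1.   0.   1.5] turn [ 0.    -0.     0.001] pos [ 0.4776  0.2628 -0.0169] F [-0.1  0.2  0.5] open 0.344 q [ 0.32  0.28  2.02 -0.    0.85  1.57]
```

Request:
move_arm([
  [0, [-0.001, 0, 0.001], [0, 0, 0]],
  [0, [0, 0, 0], [0, 0, 0]],
  [0.5, [0, 0, 0], [0, 0, 0]],
  [0.5, [0, 0, 0], [0, 0, 0]],
  [0.5, [0, 0, 0], [0, 0, 0]],
  [0.5, [0, 0, 0], [0, 0, 0]],
  [0.5, [0, 0, -0.01], [0, 0, 0]],
  [0.5, [0, 0, -0.02], [0, 0, 0]],
  [0.5, [0, 0, -0.03], [0, 0, 0]],
  [0.5, [0, 0, -0.04], [0, 0, 0]],
])

```text
time: 15.4
eef_pos: [0.474, 0.2616, 0.0809]
tcp_rot: [0.987, 0.159, -0.003, 0.0]
contact_force: [0.3, 0.9, -0.3]
opening: 0.496
finger_force: 0.0
```

Run:
```python
from h import *
im,T=snap("w6")
to(.4853-.016,.0253,.08,.3)
```

```text
t 15.45 shift mm [-86.1 223.2  10.9] turn [-0.002 -0.012  0.314] pos [0.4809 0.2642 0.092 ] F [2.7 2.2 5. ] open 0.5 q [0.32 0.11 1.98 0.   1.04 1.57]
```

View pics/w6.png

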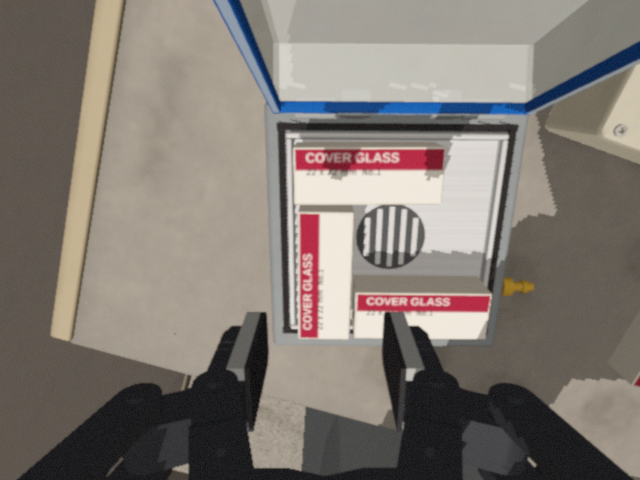

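The first carton lies squarely in the left place, between the front lip and the back carton's flank. Its top is (299,211)–(350,338). Next is carton A.

Run:
```python
from h import *
quad("A",[(75,133),(123,122),(165,242),(125,254)],.026,np.load("pics/w3.npy"))
```

```text
A [0.486  0.0238 0.026 ] len 0.0286 0.076 yaw e+90 1.3 yaw g -0.5
```

Request:
move_arm([
  [0.5, [-0.0123, 0.032, 0], [0, 0, 0]],
  [1, [-0.0123, 0.032, 0], [0, 0, 0]],
  [1, [-0.0123, 0.032, 0], [0, 0, 0]],
  [1, [-0.0123, 0.032, 0], [0, 0, 0]],
  [1, [-0.0123, 0.032, 0], [0, 0, 0]],
  [1, [-0.0123, 0.032, 0], [0, 0, 0]],
  [1, [-0.0123, 0.031, 0], [0, 0, 0.1]],
  [1, [0, 0, 0], [0, 0, 0.106]],
  [1, [0, 0, 0], [0, 0, 0.106]],
  [1, [0, 0, 0], [0, 0, 0]],
])

```text
time: 16.28
eef_pos: [0.4649, 0.0228, 0.0829]
tcp_rot: [1.0, 0.002, 0.001, 0.0]
contact_force: [0.0, 0.6, -0.2]
opening: 0.996
finger_force: 0.0
```

Run:
```python
from h import *
im,T=snap("w7"); im=im.astype(int)
# red stripe + white top of carton A near its predicted place
p=proj("wrist",[[.485,.025,.026]],T)[0]; print("pred",p)
hsv=cv2.cvtColor(im.astype(np.uint8),cv2.COLOR_RGB2HSV)
red=((hsv[...,1]>120)&((hsv[...,0]<10)|(hsv[...,0]>165))&(hsv[...,2]>60)).astype(np.uint8)
n,l,st,ce=cv2.connectedComponentsWithStats(red)
for i in range(1,n):
    if st[i,4]>300:
        q=cv2.minAreaRect(np.argwhere(l==i)[:,::-1].astype(np.float32)); b=cv2.boxPoints(q)
        P=ray("wrist",b,.026,T); print(st[i],b.round(0).tolist(),P[:,:2].round(4).tolist())
row=int(p[1]); print([tuple(im[row,c]) for c in range(int(p[0])-50,int(p[0])+50,4)])
to(.469,.025,.08,.3)
```

```text
pred [320.42134402 214.57344891]
[437  21  29  26 526] [[435.0, 28.0], [462.0, 20.0], [468.0, 39.0], [440.0, 47.0]] [[0.5813, -0.0321], [0.5848, -0.0455], [0.5763, -0.0491], [0.5727, -0.0356]]
[ 293  148   21  128 1510] [[293.0, 148.0], [310.0, 147.0], [315.0, 274.0], [298.0, 275.0]] [[0.5223, 0.04], [0.5226, 0.0306], [0.4479, 0.0282], [0.4475, 0.0386]]
[  0 229  72  39 958] [[-5.0, 251.0], [66.0, 228.0], [72.0, 244.0], [0.0, 267.0]] [[0.4627, 0.2162], [0.4769, 0.1714], [0.4667, 0.1703], [0.4521, 0.2156]]
[(np.int64(117), np.int64(111), np.int64(99)), (np.int64(118), np.int64(111), np.int64(100)), (np.int64(114), np.int64(107), np.int64(97)), (np.int64(116), np.int64(108), np.int64(100)), (np.int64(117), np.int64(109), np.int64(98)), (np.int64(118), np.int64(109), np.int64(99)), (np.int64(166), np.int64(138), np.int64(129)), (np.int64(141), np.int64(40), np.int64(57)), (np.int64(142), np.int64(50), np.int64(62)), (np.int64(159), np.int64(106), np.int64(107)), (np.int64(134), np.int64(31), np.int64(50)), (np.int64(139), np.int64(120), np.int64(114)), (np.int64(179), np.int64(172), np.int64(160)), (np.int64(191), np.int64(182), np.int64(170)), (np.int64(191), np.int64(182), np.int64(170)), (np.int64(191), np.int64(183), np.int64(171)), (np.int64(190), np.int64(181), np.int64(171)), (np.int64(190), np.int64(183), np.int64(171)), (np.int64(189), np.int64(181), np.int64(168)), (np.int64(119), np.int64(113), np.int64(102)), (np.int64(115), np.int64(109), np.int64(100)), (np.int64(121), np.int64(114), np.int64(103)), (np.int64(115), np.int64(107), np.int64(97)), (np.int64(116), np.int64(109), np.int64(99)), (np.int64(117), np.int64(109), np.int64(99))]
t 16.33 shift mm [ 4.1 -1.7  2.7] turn [ 0.    -0.001  0.003] pos [0.4649 0.0233 0.0827] F [-0.2 -0.8  0.4] open 1.0 q [-0.17 -0.06  2.17  0.    1.03  1.39]
```

Request:
move_arm([
  [1, [0.004, -0.0017, 0.02], [0, 0, -0.01]],
  [1, [0, 0, 0.02], [0, 0, 0]],
  [1, [0, 0, 0.02], [0, 0, 0]],
  [1, [0, 0, 0.02], [0, 0, 0]],
  [1, [0, 0, 0.016], [0, 0, 0]],
  [1, [0, 0, 0.012], [0, 0, 0]],
  [1, [0, 0, 0.008], [0, 0, 0]],
  [1, [0, 0, 0], [0, 0, 0]],
  [0, [0, 0, 0], [0, 0, 0]],
  [0, [0, 0, 0], [0, 0, 0]],
])

```text
time: 17.17
eef_pos: [0.4695, 0.0255, -0.033]
tcp_rot: [1.0, 0.009, 0.001, 0.0]
contact_force: [0.9, -0.4, -0.6]
opening: 0.752
finger_force: 0.0
```

Request:
move_arm([
  [0, [0, 0, 0], [0, 0, 0]],
  [0, [0, 0, 0], [0, 0, 0]],
  [0, [0, 0, 0], [0, 0, 0]],
  [0, [0, 0, 0], [0, 0, 0]],
  [0, [0, 0, 0], [0, 0, 0]],
  [0, [0, 0, 0], [0, 0, 0]],
  [0, [0, 0, 0], [0, 0, 0]],
  [0, [0, 0, 0], [0, 0, 0]],
  [0, [0, 0, 0], [0, 0, 0]],
  [0, [0, 0, 0], [0, 0, 0]],
])

```text
time: 18.0
eef_pos: [0.4695, 0.0253, -0.033]
tcp_rot: [1.0, 0.008, 0.001, 0.0]
contact_force: [-1.4, -0.6, 5.5]
opening: 0.34
finger_force: 41.6
```

Run:
```python
from h import *
to(.469,.025,-.033,1); print(get_state()["finger_force"])
```

```text
t 18.0 shift mm [-0.5  0.3 -0. ] turn [ 0.    -0.002 -0.001] pos [ 0.4695  0.0253 -0.033 ] F [-1.4 -0.6  5.5] open 0.34 q [-0.16  0.16  2.2   0.    0.78  1.39]
41.56118631362915
```

Request:
move_arm([
  [0, [0, 0, -0.01], [0, 0, 0]],
  [0, [0, 0, -0.02], [0, 0, 0]],
  [0, [0, 0, -0.024], [0, 0, 0]],
  [0, [0, 0, -0.024], [0, 0, 0]],
  [0, [0.0073, -0.032, 0], [0, 0, 0]],
  [0, [0.0073, -0.032, 0], [0, 0, 0]],
  [0, [0.0073, -0.032, 0], [0, 0, 0]],
  [0, [0.0073, -0.032, 0], [0, 0, 0]],
  [0, [0.0073, -0.032, 0], [0, 0, 0]],
  [0, [0, 0, 0], [0, 0, -0.1]],
])

```text
time: 18.83
eef_pos: [0.5027, 0.1904, 0.0445]
tcp_rot: [0.998, 0.061, 0.001, -0.001]
contact_force: [-0.9, -0.9, -0.4]
opening: 0.341
finger_force: 40.8
```

Request:
move_arm([
  [0, [0, 0, 0], [0, 0, -0.1]],
  [0, [0, 0, 0], [0, 0, -0.1]],
  [0, [0, 0, 0], [0, 0, 0]],
  [0, [0, 0, 0], [0, 0, 0]],
  [0, [0, 0, 0], [0, 0, 0]],
  [0, [0, 0, 0], [0, 0, 0]],
  [0, [0, 0, 0], [0, 0, 0]],
  [0, [0, 0, 0], [0, 0, 0]],
  [0, [0, 0, 0], [0, 0, 0]],
  [0, [0, 0, 0], [0, 0, 0]],
])

```text
time: 19.67
eef_pos: [0.5024, 0.1859, 0.0441]
tcp_rot: [0.988, 0.158, 0.0, -0.0]
contact_force: [-0.4, 0.1, -1.8]
opening: 0.345
finger_force: 40.8
```

Run:
```python
from h import *
to(.5030,.1859,-.019,18.2)
im,T=snap("w8"); im=im.astype(np.uint8)
a=np.radians(18.2); r=np.array([[np.cos(a),np.sin(a)],[-np.sin(a),np.cos(a)]]); C=np.array([.4895,.2241])
z={}
hsv=cv2.cvtColor(im,cv2.COLOR_RGB2HSV)
red=((hsv[...,1]>120)&((hsv[...,0]<10)|(hsv[...,0]>165))&(hsv[...,2]>60)).astype(np.uint8)
n,l,st,ce=cv2.connectedComponentsWithStats(red)
for i in range(1,n):
    if st[i,4]>300:
        b=cv2.boxPoints(cv2.minAreaRect(np.argwhere(l==i)[:,::-1].astype(np.float32)))
        for h in (.040,get_state()["eef_pos"][2]+.059): print(st[i],h.__round__(3),((ray("wrist",b,h,T)[:,:2]-C)@r.T*1e3).round(1).tolist())
```

```text
t 19.67 shift mm [ 0.6  0.2 63.1] turn [-0.    -0.    -0.001] pos [0.5024 0.1859 0.0441] F [-0.4  0.1 -1.8] open 0.345 q [0.16 0.16 2.03 0.   0.96 1.42]
[ 103  168  175   24 2777] 0.04 [[54.8, 54.2], [55.3, -20.4], [45.4, -20.1], [44.9, 55.8]]
[ 103  168  175   24 2777] 0.103 [[64.8, 21.8], [65.2, -27.4], [58.6, -27.2], [58.3, 22.9]]
[ 278  206   37  211 5144] 0.04 [[38.3, -20.0], [38.6, -35.1], [-75.2, -36.0], [-75.6, -17.9]]
[ 278  206   37  211 5144] 0.103 [[54.0, -27.1], [54.2, -37.1], [-20.8, -37.6], [-21.1, -25.8]]
[ 119  243   40  141 2011] 0.04 [[21.2, 52.8], [22.6, 43.1], [-54.1, 43.8], [-55.8, 54.6]]
[ 119  243   40  141 2011] 0.103 [[42.7, 20.8], [43.6, 14.5], [-6.9, 14.9], [-8.1, 22.1]]
[200 335  43  17 425] 0.04 [[-26.4, 20.4], [-26.5, -0.1], [-35.6, 0.4], [-35.5, 21.3]]
[200 335  43  17 425] 0.103 [[11.3, -0.5], [11.3, -14.0], [5.3, -13.6], [5.3, 0.1]]
```

All positions agree: the held carton is over (16.5, −41), and the left one lies at (−16.5, 40).

Request:
move_arm([
  [0, [0.0005, 0, 0.011], [0, 0, 0]],
  [0, [0, 0, 0.011], [0, 0, 0]],
  [0, [0, 0, 0.011], [0, 0, 0]],
  [0, [0, 0, 0.011], [0, 0, 0]],
  [0, [0, 0, 0.007], [0, 0, 0]],
  [0, [0, 0, 0.004], [0, 0, 0]],
  [0, [0, 0, 0.003], [0, 0, 0]],
  [0, [0, 0, 0.002], [0, 0, 0]],
  [0, [0, 0, 0.001], [0, 0, 0]],
  [0, [0, 0, 0], [0, 0, 0]],
])

```text
time: 20.55
eef_pos: [0.5031, 0.1862, -0.0168]
tcp_rot: [0.987, 0.158, 0.0, -0.0]
contact_force: [0.4, 0.4, -0.9]
opening: 0.342
finger_force: 40.8
```

Run:
```python
from h import *
to(.5030,.1859,-.019,18.2)
```

```text
t 20.55 shift mm [-0.2  0.3  2.2] turn [ 0.    -0.001 -0.001] pos [ 0.5031  0.1862 -0.0168] F [ 0.4  0.4 -0.9] open 0.342 q [0.17 0.26 2.04 0.   0.84 1.42]
```

Request:
move_arm([
  [0, [0, 0, 0.001], [0, 0, 0]],
  [0, [0, 0, 0.0007], [0, 0, 0]],
  [0, [0, 0, 0], [0, 0, 0]],
  [0.5, [0, 0, 0], [0, 0, 0]],
  [0.5, [0, 0, 0], [0, 0, 0]],
  [0.5, [0, 0, 0], [0, 0, 0]],
  [0.5, [0, 0, 0], [0, 0, 0]],
  [0.5, [0, 0, -0.01], [0, 0, 0]],
  [0.5, [0, 0, -0.02], [0, 0, 0]],
  [0.5, [0, 0, -0.03], [0, 0, 0]],
])

```text
time: 21.38
eef_pos: [0.5003, 0.1857, 0.0399]
tcp_rot: [0.987, 0.158, -0.003, 0.0]
contact_force: [0.7, 1.5, -0.2]
opening: 0.5
finger_force: 0.0
```

Request:
move_arm([
  [0.5, [0, 0, -0.03], [0, 0, 0]],
  [0.5, [0, 0, -0.03], [0, 0, 0]],
  [0.5, [0, 0, -0.03], [0, 0, 0]],
  [0.5, [0, 0, -0.03], [0, 0, 0]],
  [0.5, [0, 0, -0.03], [0, 0, 0]],
  [0.5, [0, 0, -0.03], [0, 0, 0]],
  [0.5, [0, 0, 0], [0, 0, 0]],
  [0.5, [0, 0, 0], [0, 0, 0]],
  [0.5, [0, 0, 0], [0, 0, 0]],
  [0.5, [0, 0, 0], [0, 0, 0]],
])

```text
time: 22.22
eef_pos: [0.5017, 0.186, 0.2197]
tcp_rot: [0.987, 0.158, -0.002, 0.0]
contact_force: [-1.1, 0.2, 0.7]
opening: 0.499
finger_force: 0.0
```

Run:
```python
from h import *
im,T=snap("w9"); im=im.astype(np.uint8)
to(.6,.27,.2,108.2)
a=np.radians(18.2); r=np.array([[np.cos(a),np.sin(a)],[-np.sin(a),np.cos(a)]]); C=np.array([.4895,.2241])
hsv=cv2.cvtColor(im,cv2.COLOR_RGB2HSV)
red=((hsv[...,1]>120)&((hsv[...,0]<10)|(hsv[...,0]>165))&(hsv[...,2]>60)).astype(np.uint8)
n,l,st,ce=cv2.connectedComponentsWithStats(red)
for i in range(1,n):
    if st[i,4]>300:
        b=cv2.boxPoints(cv2.minAreaRect(np.argwhere(l==i)[:,::-1].astype(np.float32)))
        print(st[i],((ray("wrist",b,.04,T)[:,:2]-C)@r.T*1e3).round(1).tolist())
```

```text
t 22.27 shift mm [119.7 -49.2  19. ] turn [-0.003  0.002 -1.572] pos [0.5017 0.186  0.2194] F [ 0.1 -0.9  0.3] open 0.5 q [ 0.17 -0.04  1.89  0.    1.3   1.42]
[209 133  91  12 589] [[54.7, 53.7], [54.6, -19.6], [45.8, -19.4], [45.9, 54.4]]
[309 134  12  88 528] [[53.6, -27.5], [53.8, -35.9], [-19.9, -37.2], [-20.1, -28.2]]
[215 175  15  83 476] [[20.4, 52.3], [20.9, 43.8], [-53.2, 44.4], [-53.9, 53.5]]
[256 229  84  10 444] [[-35.4, 20.3], [-27.1, 19.8], [-27.2, -52.9], [-35.5, -53.0]]
```

All four cartons are in place, each within about 1 mm of its target. Next I go above the handle with the tool turned 90°.

Request:
move_arm([
  [0.5, [0.034, -0.01, 0.0033], [0, 0, 0]],
  [0.5, [0.034, -0.01, 0.0033], [0, 0, 0]],
  [0.5, [0.034, -0.01, 0.0033], [0, 0, 0]],
  [0.5, [0.033, -0.01, 0.0033], [0, 0, 0]],
  [0.5, [0, 0, 0], [0, 0, -0.121]],
  [0.5, [0, 0, 0], [0, 0, -0.121]],
  [0.5, [0, 0, 0], [0, 0, -0.121]],
  [0.5, [0, 0, 0], [0, 0, -0.121]],
  [0.5, [0, 0, 0], [0, 0, -0.121]],
  [0.5, [0, 0, 0], [0, 0, -0.121]],
])

```text
time: 23.1
eef_pos: [0.6178, 0.266, 0.2058]
tcp_rot: [0.866, 0.501, -0.002, -0.0]
contact_force: [-0.5, 0.6, -0.1]
opening: 0.503
finger_force: 0.0
```

Request:
move_arm([
  [0.5, [0, 0, 0], [0, 0, -0.121]],
  [0.5, [0, 0, 0], [0, 0, -0.121]],
  [0.5, [0, 0, 0], [0, 0, -0.121]],
  [0.5, [0, 0, 0], [0, 0, -0.121]],
  [0.5, [0, 0, 0], [0, 0, -0.121]],
  [0.5, [0, 0, 0], [0, 0, -0.121]],
  [0.5, [0, 0, 0], [0, 0, -0.119]],
  [0.5, [0, 0, 0], [0, 0, 0]],
  [0.5, [0, 0, 0], [0, 0, 0]],
  [0.5, [0, 0, 0], [0, 0, 0]],
])

```text
time: 23.93
eef_pos: [0.6182, 0.2661, 0.207]
tcp_rot: [0.588, 0.809, -0.001, -0.001]
contact_force: [-0.5, -0.5, -0.5]
opening: 0.499
finger_force: 0.0
```

Run:
```python
from h import *
to(.6175,.2662,.126,108.2)
im,T=snap("w10")
y=np.array([-.3123,.95,0]);c=np.array([.6175,.2662,.184])
print(proj("wrist",[c,c+.034*y,c-.034*y],T).round(0))
```

```text
t 23.93 shift mm [ 0.3 -0.5 81. ] turn [-0.002 -0.    -0.003] pos [0.6182 0.2661 0.207 ] F [-0.5 -0.5 -0.5] open 0.499 q [ 0.26  0.27  1.57 -0.    1.3  -0.06]
[[323. 267.]
 [323. 202.]
 [323. 326.]]
```

View pics/w10.png

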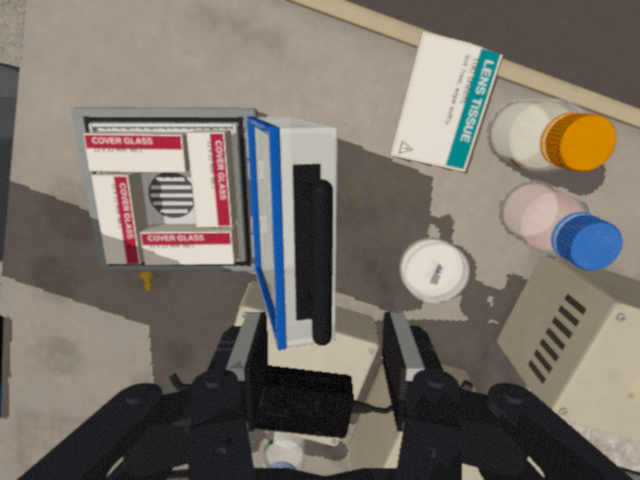

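The last picture shows all four cartons forming the pinwheel round the grille. The bar is at col ~320 (rows 183–343), between the fingers at cols 265 and 385, about 1 mm left of the tool's centre plane. Now I descend and grip it.

Request:
move_arm([
  [0.5, [0, -0.001, 0.016], [0, 0, 0]],
  [0.5, [0, 0, 0.016], [0, 0, 0]],
  [0.5, [0, 0, 0.016], [0, 0, 0]],
  [0.5, [0, 0, 0.016], [0, 0, 0]],
  [0.5, [0, 0, 0.01], [0, 0, 0]],
  [0.5, [0, 0, 0.007], [0, 0, 0]],
  [0.5, [0, 0, 0], [0, 0, 0]],
  [0, [0, 0, 0], [0, 0, 0]],
  [0, [0, 0, 0], [0, 0, 0]],
  [0, [0, 0, 0], [0, 0, 0]],
], grip_force=25)

```text
time: 24.82
eef_pos: [0.6165, 0.2655, 0.1286]
tcp_rot: [0.587, 0.81, -0.002, -0.001]
contact_force: [-1.6, -0.3, -0.0]
opening: 0.112
finger_force: 24.3
```

Request:
move_arm([
  [0, [0, 0, 0], [0, 0, 0]],
  [0, [0, 0, 0], [0, 0, 0]],
  [0, [0, 0, 0], [0, 0, 0]],
  [0, [0, 0, 0], [0, 0, 0]],
  [0, [0, 0, 0], [0, 0, 0]],
  [0, [0, 0, 0], [0, 0, 0]],
  [0, [0, 0, 0], [0, 0, 0]],
  [0, [0, 0, 0], [0, 0, 0]],
  [0, [0, 0, 0], [0, 0, 0]],
  [0, [0, 0, 0], [0, 0, 0]],
])

```text
time: 25.65
eef_pos: [0.6166, 0.2655, 0.1286]
tcp_rot: [0.587, 0.81, -0.001, -0.001]
contact_force: [-4.5, -1.9, 2.7]
opening: 0.113
finger_force: 24.8
```

Run:
```python
from h import *
to(.6175,.2662,.126,108.2)
r=175.8; th=np.radians(np.arange(105,29,-3.75)+5.55)   # two rows per step
P=np.c_[-r*np.cos(th),r*np.sin(th)]
for t,d in zip(np.degrees(th[1:])-5.55,np.diff(P,axis=0)/2): print(t.round(2),"per row: y",d[0].round(2),"z",(-d[1]).round(2))
```

```text
t 25.65 shift mm [0.4 1.1 2.6] turn [-0.003  0.    -0.001] pos [0.6166 0.2655 0.1286] F [-4.5 -1.9  2.7] open 0.113 q [ 0.26  0.33  1.64 -0.    1.17 -0.06]
101.25 per row: y -5.45 z -1.84
97.5 per row: y -5.56 z -1.48
93.75 per row: y -5.64 z -1.11
90.0 per row: y -5.7 z -0.74
86.25 per row: y -5.74 z -0.37
82.5 per row: y -5.75 z 0.01
78.75 per row: y -5.74 z 0.38
75.0 per row: y -5.7 z 0.76
71.25 per row: y -5.64 z 1.13
67.5 per row: y -5.55 z 1.5
63.75 per row: y -5.44 z 1.86
60.0 per row: y -5.31 z 2.21
56.25 per row: y -5.16 z 2.55
52.5 per row: y -4.98 z 2.88
48.75 per row: y -4.78 z 3.2
45.0 per row: y -4.56 z 3.51
41.25 per row: y -4.32 z 3.8
37.5 per row: y -4.06 z 4.07
33.75 per row: y -3.79 z 4.33
30.0 per row: y -3.5 z 4.57
```

The bar is gripped at an opening of 0.113. I swing the hood along the arc one call at a time, checking the force after each.

Request:
move_arm([
  [0, [0, -0.0054, -0.0018], [0, 0, 0]],
  [0, [0, -0.0055, -0.0018], [0, 0, 0]],
  [0, [0, -0.0056, -0.0015], [0, 0, 0]],
  [0, [0, -0.0056, -0.0015], [0, 0, 0]],
  [0, [0, -0.0056, -0.0011], [0, 0, 0]],
  [0, [0, -0.0056, -0.0011], [0, 0, 0]],
  [0, [0, -0.0057, -0.0007], [0, 0, 0]],
  [0, [0, -0.0057, -0.0007], [0, 0, 0]],
  [0, [0, -0.0057, -0.0004], [0, 0, 0]],
  [0, [0, -0.0057, -0.0004], [0, 0, 0]],
])

```text
time: 26.48
eef_pos: [0.5643, 0.2486, 0.1392]
tcp_rot: [0.587, 0.81, 0.001, 0.0]
contact_force: [0.7, 2.3, 4.9]
opening: 0.118
finger_force: 25.8
```

```bash
cat >> h.py <<'E'
def hood():
    """hood angle implied by the tool travel from the grip at the stop; force along tool y (case x) and up"""
    s=get_state(); e=np.array([.95,.3123,0])
    d=s["eef_pos"]-np.array([.6166,.2655,.1286]); a=np.radians(110.55)
    p=np.array([175.8*np.cos(a)+0, 175.8*np.sin(a)])+np.array([-d@e,d[2]])*1e3
    print("t",round(s["time"],2),"theta",round(np.degrees(np.arctan2(p[1],p[0]))-5.55,2),"radius",round(np.hypot(*p),1),"d",(d@e*1e3).round(1),(d[2]*1e3).round(1),"F case x,y,z",round(s["contact_force"]@e,1),round(s["contact_force"]@[-.3123,.95,0],1),round(s["contact_force"][2],1),"open",round(s["opening"],3),"tau",s["wrist_torque"].round(2),"pos",s["eef_pos"].round(4))
E
python3 -c "
from h import *
hood()"
```

```text
t 26.48 theta 86.65 radius 175.3 d -55.0 10.6 F case x,y,z 1.3 2.0 4.9 open 0.118 tau [ 0.36 -0.34 -0.08] pos [0.5643 0.2486 0.1392]
```

Forces stay small, so I continue.

Request:
move_arm([
  [0, [0, -0.0058, 0], [0, 0, 0]],
  [0, [0, -0.0057, 0], [0, 0, 0]],
  [0, [0, -0.0057, 0.0004], [0, 0, 0]],
  [0, [0, -0.0057, 0.0004], [0, 0, 0]],
  [0, [0, -0.0057, 0.0008], [0, 0, 0]],
  [0, [0, -0.0057, 0.0008], [0, 0, 0]],
  [0, [0, -0.0056, 0.0011], [0, 0, 0]],
  [0, [0, -0.0056, 0.0011], [0, 0, 0]],
  [0, [0, -0.0056, 0.0015], [0, 0, 0]],
  [0, [0, -0.0055, 0.0015], [0, 0, 0]],
])

```text
time: 27.32
eef_pos: [0.5093, 0.2309, 0.1299]
tcp_rot: [0.587, 0.81, -0.0, -0.001]
contact_force: [-1.9, 2.6, 3.2]
opening: 0.116
finger_force: 26.5
```

```bash
python3 -c "
from h import *
hood()"
```

```text
t 27.32 theta 67.35 radius 173.6 d -112.8 1.3 F case x,y,z -1.0 3.1 3.2 open 0.116 tau [ 0.61 -0.08 -0.06] pos [0.5093 0.2309 0.1299]
```

Request:
move_arm([
  [0, [0, -0.0054, 0.0019], [0, 0, 0]],
  [0, [0, -0.0054, 0.0019], [0, 0, 0]],
  [0, [0, -0.0053, 0.0022], [0, 0, 0]],
  [0, [0, -0.0053, 0.0022], [0, 0, 0]],
  [0, [0, -0.0052, 0.0025], [0, 0, 0]],
  [0, [0, -0.0052, 0.0025], [0, 0, 0]],
  [0, [0, -0.005, 0.0028], [0, 0, 0]],
  [0, [0, -0.005, 0.0028], [0, 0, 0]],
  [0, [0, -0.0048, 0.003], [0, 0, 0]],
  [0, [0, -0.0048, 0.003], [0, 0, 0]],
])

```text
time: 28.15
eef_pos: [0.4606, 0.2148, 0.1046]
tcp_rot: [0.587, 0.81, -0.0, -0.001]
contact_force: [-0.1, 5.6, -1.8]
opening: 0.113
finger_force: 26.0
```

```bash
python3 -c "
from h import *
hood()"
```

```text
t 28.15 theta 48.4 radius 173.9 d -164.0 -24.0 F case x,y,z 1.7 5.3 -1.8 open 0.113 tau [ 0.91 -0.11 -0.01] pos [0.4606 0.2148 0.1046]
```

Request:
move_arm([
  [0, [0.0001, -0.0046, 0.0034], [0, 0, 0]],
  [0, [0.0001, -0.0045, 0.0035], [0, 0, 0]],
  [0, [0.0001, -0.0044, 0.0037], [0, 0, 0]],
  [0, [0.0001, -0.0043, 0.0038], [0, 0, 0]],
  [0, [0.0001, -0.0041, 0.004], [0, 0, 0]],
  [0, [0.0001, -0.004, 0.0041], [0, 0, 0]],
  [0, [0.0001, -0.0038, 0.0043], [0, 0, 0]],
  [0, [0.0001, -0.0037, 0.0044], [0, 0, 0]],
  [0, [0.0001, -0.0035, 0.0045], [0, 0, 0]],
  [0, [0, -0.0017, 0.0022], [0, 0, 0]],
])

```text
time: 28.98
eef_pos: [0.4243, 0.2028, 0.067]
tcp_rot: [0.587, 0.81, -0.001, 0.0]
contact_force: [-0.8, -0.6, -0.2]
opening: 0.117
finger_force: 26.2
```

```bash
python3 -c "
from h import *
hood()"
```

```text
t 28.98 theta 30.67 radius 174.3 d -202.3 -61.6 F case x,y,z -0.9 -0.3 -0.2 open 0.117 tau [ 0.05 -0.25 -0.05] pos [0.4243 0.2028 0.067 ]
```

Run:
```python
from h import *
im=read_camera("side"); im2=read_camera("top")
ex=np.array([.95,.3123,0]);ey=np.array([-.3123,.95,0]);H=np.array([.4895,.2241,.019])+.073*ex
for n,I in (("side",im),("top",im2)):
    hsv=cv2.cvtColor(I,cv2.COLOR_RGB2HSV); blue=((abs(hsv[...,0].astype(int)-110)<14)&(hsv[...,1]>110)&(hsv[...,2]>60)).astype(np.uint8)
    blue=cv2.GaussianBlur(blue.astype(np.float32),(3,3),0)
    out=[]
    for th in range(10,110,5):
        a=np.radians(th); u=np.cos(a)*-ex+np.sin(a)*np.array([0,0,1])
        P=[H+.139*u+y*ey for y in np.linspace(-.06,.06,40)]+[H+s*u+y*ey for s in np.linspace(.02,.139,40) for y in (-.066,.066)]
        q=proj(n,np.array(P)).round().astype(int); v=[blue[j,i] if 0<=i<640 and 0<=j<480 else 0 for i,j in q]
        out.append((th,float(np.mean(v).round(2))))
    print(n,out)
hood()
```

```text
side [(10, 0.009999999776482582), (15, 0.009999999776482582), (20, 0.029999999329447746), (25, 0.03999999910593033), (30, 0.3100000023841858), (35, 0.009999999776482582), (40, 0.0), (45, 0.0), (50, 0.0), (55, 0.0), (60, 0.0), (65, 0.0), (70, 0.0), (75, 0.0), (80, 0.0), (85, 0.0), (90, 0.0), (95, 0.0), (100, 0.0), (105, 0.0)]
top [(10, 0.009999999776482582), (15, 0.019999999552965164), (20, 0.029999999329447746), (25, 0.03999999910593033), (30, 0.05999999865889549), (35, 0.05000000074505806), (40, 0.03999999910593033), (45, 0.019999999552965164), (50, 0.009999999776482582), (55, 0.0), (60, 0.0), (65, 0.0), (70, 0.0), (75, 0.0), (80, 0.0), (85, 0.0), (90, 0.0), (95, 0.0), (100, 0.0), (105, 0.0)]
t 29.08 theta 30.68 radius 174.4 d -202.4 -61.5 F case x,y,z 1.4 -0.6 -1.5 open 0.114 tau [-0.1  -0.13 -0.05] pos [0.4242 0.2028 0.0671]
```

Both cameras put the hood's rim at about 30°. One settling call, then I hand in.

Request:
move_arm([
  [0, [0, 0, 0], [0, 0, 0]],
  [0, [0, 0, 0], [0, 0, 0]],
  [0, [0, 0, 0], [0, 0, 0]],
  [0, [0, 0, 0], [0, 0, 0]],
  [0, [0, 0, 0], [0, 0, 0]],
  [0, [0, 0, 0], [0, 0, 0]],
  [0, [0, 0, 0], [0, 0, 0]],
  [0, [0, 0, 0], [0, 0, 0]],
  [0, [0, 0, 0], [0, 0, 0]],
  [0, [0, 0, 0], [0, 0, 0]],
])

```text
time: 29.92
eef_pos: [0.4248, 0.2031, 0.0679]
tcp_rot: [0.586, 0.81, -0.001, 0.0]
contact_force: [-1.7, -5.2, 1.6]
opening: 0.118
finger_force: 26.2
```

```bash
python3 -c "
from h import *
hood(); print(sign_off())"
```

```text
t 29.92 theta 31.03 radius 174.3 d -201.7 -60.7 F case x,y,z -3.2 -4.4 1.6 open 0.118 tau [-0.75  0.07 -0.06] pos [0.4248 0.2031 0.0679]
the job is handed in; nothing more can be done
None
```

The job is handed in: all four cartons lie in the pinwheel, let go, and the gripper is holding the hood about 31° open (by tool travel; the side camera agreed with 30°). I don't have the verdict, because `sign_off()` returned none.

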